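Turn the framed picture face up on the oak chest

TASK

The larger framed picture lies face down on the low oak chest. Slide it out past the chest's edge so that you can get under it, turn it over, and leave it lying flat and face up on the chest; lower it, do not let it slap down. Leave the bowl and the small picture beside it where they are.

Things in the scene. Friction and masses are not known exactly. Their poses are not given: they have to be found in the camera images.
- picture: Larger gilt picture frame, a flat slab 130 mm (its x) by 180 mm (y, the long side) by 18 mm thick, about 0.28 kg. Origin at its very middle, 9 mm above what it lies on. Its z axis points out of the BACK (dark board): at the start z is up, the picture underneath, all of it on the chest. Its x and y axes lie within about 7 degrees of the chest's; its long side is nearest the chest's front edge.
- chest: Low fixed oak chest with a flat top, 280 mm deep (its x) by 460 mm wide (y), 100 mm high. Origin at the centre of its underside: top at z = +100 mm, front edge at x = -140 mm. The front faces the robot's right (world -y) within about 17 degrees; x points inwards from it. Front face plain and upright, open space before it down to the counter; a 16 mm knob sticks out of each end face.
- bowl: Small blue ceramic bowl, 76 mm across, 40 mm high, loose on the chest's top near one end; origin at the centre of its underside, z up. To be left alone.
- small_picture: Smaller gilt frame, 90 mm (its x) by 70 mm (its y) by 14 mm, lying face up, loose on the chest's top near the other end; origin at its middle. To be left alone.
Not all that is in view belongs to the job. Leave any red or turquoise look-alike of the picture alone.

How it is judged (in metres and radians):
On the way:
1. the larger picture has been slid out past an edge of the chest (by 12 mm or more) ((x of picture in the frame of chest below -0.087 m or x of picture in the frame of chest above 0.087 m or y of picture in the frame of chest below -0.152 m or y of picture in the frame of chest above 0.152 m)), for 0.2 s.
At the end, for the whole second after the job is handed in: The larger picture lies flat (within 10 degrees) and face up on the chest, its middle over the chest's top and within about 10 mm of the height it lies at (an edge may stand out past the chest), released and at rest; the bowl and the small picture are within 25 mm of where they stood (angle between picture's own z axis and vertical above 2.96 rad and x of picture in the frame of chest between -0.14 and 0.14 m and y of picture in the frame of chest between -0.23 and 0.23 m and z of picture in the frame of chest between 0.1 and 0.119 m and contact force between picture and chest above 0.3 N and linear speed of picture below 0.02 m/s and angular speed of picture below 0.1 rad/s); the robot touches nothing.
It fails at once if the picture is let fall or slaps down (turns faster than 8.5 rad/s) (angular speed of picture above 8.5 rad/s).
It fails at once if the bowl is moved more than 25 mm (distance of bowl from where it was at the start of the episode above 0.025 m).
It fails at once if the small picture is moved more than 25 mm (distance of small_picture from where it was at the start of the episode above 0.025 m).
It also fails if it takes over 61 s, if anything falls off the work surface, if the arm or the gripper's body presses on something with over 40 N, if the wrist force passes 120 N, or if a joint passes its speed limit or range.

ROBOT

A 6-joint arm with a two-finger parallel gripper is mounted at the origin on the work surface. World frame = base frame: x ahead of the robot, y to its left, z up, the work surface at z = 0. Lengths are in mm, angles in degrees, forces in N, time in s.
With the tool pointing down it reaches from about 250 to 850 mm from the base axis. Payload 12.5 kg.
Tool frame: the origin (TCP) lies at the centre of the arm's flange, where the gripper is bolted on; the fingertips stand 186 mm ahead of it and the grasp point (between the pads) lies 167 mm ahead of it; z points along the fingers, y is the line along which they close (so a half turn about z gives the same grasp; the last joint's range is limited). The gripper opens to 93 mm and grips with 3 to 60 N. Pads are 15 mm wide; open, the fingers measure 128 mm over their backs; the gripper's body (75 mm by 188 mm) begins 65 mm behind the grasp point.
Start: joints at [61.1, 20.094, 94.641, -0, 65.266, -4.847], TCP at [224.136, 502.244, 404.733] pointing down, gripper open.
Joint ranges: [-157.81, 157.81], [-45, 120.19], [0.68, 151.7], [-89.99, 269.99], [4.06, 180], [-164.3, 164.3]. Speed limits (degrees/s): [127.2, 127.2, 159.86, 180, 180, 180].

INTERFACE

Orientations are given as a 3x3 rotation matrix whose columns are the frame's x, y, z axes.
In Python, from bench import * gives the robot as it stands.
- The arm moves only by the shell command python3 -m jog 'ROWS' [FORCE]. ROWS is JSON, a list of rows, each a list of 7 numbers: the shift along the tool's x, y, z in mm, then the turn, a rotation vector about the tool's x, y, z in rad, then the gripper command: -1 is shut, 1 is fully open, values between are in proportion. A call has 1 to 5 rows; each row is the pose to reach, as a shift and turn from the pose commanded when the call began, along the tool's axes at that moment; what a row does not reach only later rows make up. A row lasts 1/10 s, in which the tool goes at most 50 mm and 8.59 degrees, less where a joint would pass 70% of its speed; a pose out of reach is approached as far as the arm can. A call with a gripper value outside its range is refused whole. The fingers move at their own pace and stop on an object; FORCE is the grip in N (left out, the last holds). Time passes only in rows, so rows that repeat a pose let the fingers close. It gives the time, the measured TCP pose, the force, the opening and the grip force at its end, in the units of the state.
- state(): the state, without advancing time (a new reading comes with each control period).
- grab_frame(name): name is "scene" or "top"; returns a dict with "image" (420x560x3 uint8, red, green, blue), "vertical_fov" (degrees; the focal length in pixels is half the picture's height over the tangent of half this angle, whatever the lens; pixels are square), "cx", "cy" (the principal point, pixels), "rvec" (rotation vector, rad) and "tvec" (3), from world to camera coordinates, as OpenCV has them. Camera axes: x right, y down, z forward; pixel columns grow to the right and rows downward; lengths in mm; the calibration is good to about 2 mm. A picture is of the moment at which its call begins. There is no depth.
- job_done(): hands the job in; it is judged then, once.
Trained networks look in a picture, given as the dict that the camera call returned (one of the last four; its "shot" number tells which), for a name from the list of things; names that differ only in an ending like _2 or _b are one class to them, and where a whole thing is asked for, a point or a joint stands for the part that bears it (a point fixed in the world has none). Each returns a list of dicts, best first, with "confidence" (0 to 1); they miss things now and then, are a little off and sometimes report something else, mostly with a low value. They report only what shows in the picture. A call takes as long as a camera call. They do not tell look-alikes from the thing itself.
- trace(target, picture): "region" (420x560 bool, what is visible of it) and "bbox" ([left, top, width, height] in pixels, round what is visible of it).
The state is a dict: "time_s": time; "qpos": joint angles; "qvel": joint speeds; "effort": joint torques, N m; "position": TCP position; "ee_rot": TCP orientation; "contact_force": force on the tool from outside, world axes, zero at the start; "wrist_torque": the same for the moment, N m; "opening": finger opening in mm; "grip_force": force on a finger pad.
Only numpy, scipy, OpenCV 4.12 (cv2) and the standard library are available. Lean on these libraries where they do the work, as an engineer would, in place of code of your own. Each camera call takes 0.05 s, during which the arm holds its last target. There are 200 camera calls.

## Working session

There is one attempt and no reset: what is moved stays moved. The work goes in short steps, Python scripts to look and compute and a shell command to move; the robot and the scene stay as the last step left them, time stands still between calls to the robot, and variables do not carry over. Pictures are saved under pics/ and viewed, at most 10 in all, crops included, and the job is handed in when it is done.

```bash
mkdir -p pics; cat > h.py <<'E'
from bench import *
import numpy as np, cv2
def cam(f):
    H=f["image"].shape[0]; F=H/2/np.tan(np.radians(f["vertical_fov"])/2)
    K=np.array([[F,0,f["cx"]],[0,F,f["cy"]],[0,0,1.]])
    R=cv2.Rodrigues(np.array(f["rvec"],float))[0]; return K,R,np.array(f["tvec"],float).ravel()
def onplane(f,px,z):
    K,R,t=cam(f); px=np.atleast_2d(np.array(px,float))
    d=(R.T@np.linalg.inv(K)@np.c_[px,np.ones(len(px))].T).T; c=-R.T@t
    return c+d*((z-c[2])/d[:,2])[:,None]
def proj(f,P):
    K,R,t=cam(f); q=(K@(R@np.atleast_2d(P).T+t[:,None])).T; return q[:,:2]/q[:,2:]
def save(f,n): cv2.imwrite(n,f["image"][:,:,::-1])
E
python3 - <<'E'
from h import *
np.set_printoptions(precision=1,suppress=True)
for n in("scene","top"):
    f=grab_frame(n); save(f,f"pics/{n}0.png"); K,R,t=cam(f); print(n,-R.T@t,R[2],f["vertical_fov"])
    for o,z in(("picture",118),("chest",100),("bowl",140),("small_picture",114)):
        for d in trace(o,f)[:3]:
            m=d["region"].astype(np.uint8); c=max(cv2.findContours(m,0,2)[0],key=cv2.contourArea)
            r=cv2.minAreaRect(onplane(f,c[:,0],z)[:,:2].astype(np.float32))
            print(o,round(d["confidence"],2),d["bbox"],m.sum(),"world rect",np.array(r[0]),np.array(r[1]),r[2])
E
```

```text
scene [1384.6  179.2  653.2] [-0.8 -0.1 -0.6] 46.87420802299096
picture 0.95 [193.9, 171.8, 58.8, 47.1] 2332 world rect [556.3 -86.1] [172.5 114.3] 23.96197509765625
picture 0.88 [277.5, 186.1, 76.6, 65.1] 3810 world rect [590.7 119. ] [132.4 201. ] 86.61392974853516
picture 0.67 [154.0, 223.6, 75.6, 73.2] 3955 world rect [766.4 -82.6] [168.5 113.3] 29.169490814208984
chest 0.91 [249.2, 162.1, 175.1, 195.7] 21481 world rect [633.7 169.3] [544.2 281.9] 2.1045799255371094
bowl 0.64 [306.1, 154.4, 32.6, 24.6] 670 world rect [435.3 115.9] [119.2  73.2] 13.280174255371094
small_picture 0.93 [302.9, 265.5, 58.7, 40.1] 1851 world rect [782.  165.8] [83.5 90. ] 2.435908079147339
top [ 502.5   45.2 1090.3] [ 0.1 -0.  -1. ] 43.80274090752707
picture 0.75 [326.9, 238.0, 94.6, 106.8] 5821 world rect [ 403.2 -120.5] [165.7 121.4] 24.348535537719727
picture 0.72 [204.9, 148.5, 76.7, 96.7] 6653 world rect [580.9 118. ] [131.5 181. ] 86.379150390625
picture 0.66 [318.6, 117.5, 98.6, 105.2] 5534 world rect [ 631.  -116.3] [163.9 123.5] 29.35317039489746
chest 0.89 [137.6, 69.8, 159.2, 248.2] 25437 world rect [592.9 168. ] [464.1 279.2] 1.843626856803894
bowl 0.85 [223.1, 268.1, 45.8, 39.1] 1360 world rect [415.8 112.4] [72.2 73.4] 89.320556640625
bowl 0.66 [201.4, 147.3, 79.4, 100.0] 6743 world rect [579.9 117.1] [129.9 178.7] 86.51560974121094
small_picture 0.7 [193.5, 73.1, 50.2, 43.6] 1812 world rect [774.3 164.3] [74.9 92.1] 5.030121326446533
```

View pics/scene0.png

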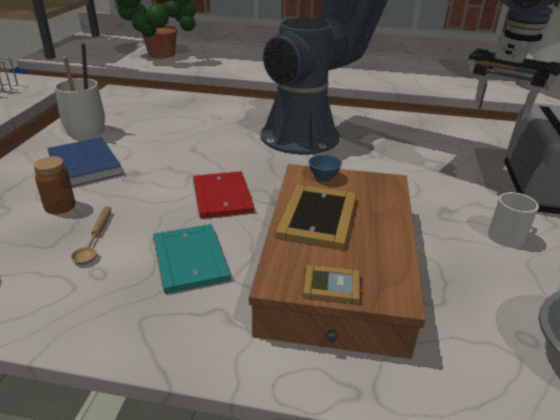

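View pics/top0.png

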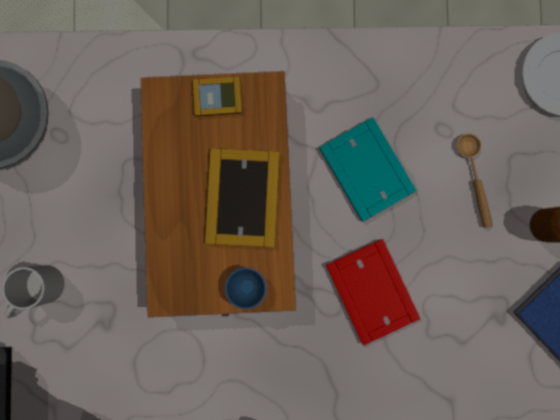

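The scene view shows the picture at about (318,214), bowl (325,168) and small picture (332,284) on the chest. The top view shows the chest's front edge on the right (x≈285–295) and the picture face down at (243,198). The red and turquoise decoys lie off the chest. The networks agree with the known sizes: the chest is rotated +1.8° and the picture −3.6°.

Plan: push from behind with both open fingers, grip the overhang horizontally from the front, lift, roll 180° and lower.

```bash
cat >> h.py <<'E'
from scipy.spatial.transform import Rotation as Ro
np.set_printoptions(precision=3,suppress=True)
C0=np.array([592.9,168.]); U=np.array([np.cos(.0322),np.sin(.0322)]); N=np.array([-U[1],U[0]])
def cw(x,y,z):  # chest frame mm -> world; chest x=N, y=-U
    return np.r_[C0+x*N-y*U,z]
def row(p,R):
    s=state(); R0=np.array(s["ee_rot"]); print("from",s["position"],"row",R0.T@(np.array(p)-s["position"]),Ro.from_matrix(R0.T@R).as_rotvec())
Rz=lambda zz,yy:np.c_[np.cross(yy,zz),yy,zz]
u3=np.r_[U,0]; n3=np.r_[N,0]; k3=np.array([0,0,1.])
E
python3 - <<'E'
from h import *
s=state(); print(np.array(s["ee_rot"]),s["opening"],s["contact_force"])
pc=np.array([581,118.])-C0; px,py=pc@N,-(pc@U); print("pic chest",px,py)
b=np.array([415.8,112.4])-C0; print("bowl",b@N,-(b@U))
for sg in(1,-1): row(cw(px+65+9+24,py,400),Rz(-k3,sg*u3))
E
```

```text
[[-0.913  0.408 -0.   ]
 [ 0.408  0.913 -0.   ]
 [ 0.    -0.    -1.   ]] 92.544246453157 [ 0.079 -0.114 -0.654]
pic chest -49.59096745220924 13.503553130710554
bowl -49.86954373808373 178.79820638741137
from [224.133 502.237 404.706] row [-439.683 -117.266    4.709] [-0.     0.     1.119]
from [224.133 502.237 404.706] row [-439.683 -117.266    4.709] [-0.    -0.    -2.023]
```

```bash
python3 -m jog '[[-44,-12,0,0,0,0.11,1],[-88,-24,0,0,0,0.22,1],[-132,-36,0,0,0,0.34,1],[-176,-48,0,0,0,0.45,1],[-220,-60,0,0,0,0.56,1]]'
python3 -c "
from h import *
row(cw(-49.6+98,13.5,400),Rz(-k3,u3)); print(state()['qpos'])"
```

```text
time_s: 1.0
position: [401.8, 356.4, 404.9]
ee_rot: [[-0.553, 0.833, 0.0], [0.833, 0.553, 0.0], [0.0, 0.0, -1.0]]
contact_force: [0.5, 0.5, -0.1]
opening: 92.8
grip_force: 0.0
from [401.773 356.409 404.886] row [-214.444   68.903    4.899] [ 0.    -0.     0.554]
[36.609 18.741 96.547  0.002 64.691  3.003]
```

```bash
python3 -m jog '[[-43,14,0,0,0,0.11,1],[-86,28,0,0,0,0.22,1],[-130,42,0,0,0,0.33,1],[-172,55,0,0,0,0.44,1],[-214,69,5,0,0,0.554,1]]'
python3 -m jog '[[0,0,0,0,0,0,1]]'
python3 -c "
from h import *
row(cw(-49.6+98,13.5,186+104.5),Rz(-k3,u3)); print(state()['qpos'])"
```

```text
time_s: 1.5
position: [578.5, 217.1, 400.3]
ee_rot: [[-0.032, 0.999, 0.001], [0.999, 0.032, 0.0], [0.0, 0.001, -1.0]]
contact_force: [0.9, 0.6, -0.4]
opening: 93.1
grip_force: 0.0
time_s: 1.6
position: [580.0, 215.3, 398.8]
ee_rot: [[-0.029, 1.0, 0.0], [1.0, 0.029, -0.001], [-0.001, 0.0, -1.0]]
contact_force: [0.1, 0.4, -0.3]
opening: 92.9
grip_force: 0.0
from [579.994 215.297 398.761] row [  0.789  -2.133 108.26 ] [ 0.     0.001 -0.003]
[16.061 27.576 84.232 -0.047 68.2   14.4  ]
```

```bash
python3 -m jog '[[0,0,30,0,0,0,1],[0,0,60,0,0,0,1],[0,0,85,0,0,0,1],[0,0,100,0,0,0,1],[0,0,107,0,0,0,1]]'|egrep 'pos|force'
python3 -m jog '[[-8,0,0,0,0,0,1],[-14,0,0,0,0,0,1],[-20,0,0,0,0,0,1],[-25,0,0,0,0,0,1],[-30,0,0,0,0,0,1]]'|egrep 'pos|force'
python3 -m jog '[[-5,0,0,0,0,0,1],[-10,0,0,0,0,0,1],[-15,0,0,0,0,0,1],[-20,0,0,0,0,0,1],[-25,0,0,0,0,0,1]]'|egrep 'pos|force'
python3 -m jog '[[-5,0,0,0,0,0,1],[-10,0,0,0,0,0,1],[-15,0,0,0,0,0,1],[-20,0,0,0,0,0,1],[-25,0,0,0,0,0,1]]'|egrep 'pos|force'
python3 - <<'E'
from h import *
for n in("scene","top"):
    f=grab_frame(n); save(f,f"pics/{n}1.png")
    for d in trace("picture",f)[:3]:
        m=d["region"].astype(np.uint8); c=max(cv2.findContours(m,0,2)[0],key=cv2.contourArea)
        r=cv2.minAreaRect(onplane(f,c[:,0],118)[:,:2].astype(np.float32)); q=np.array(r[0])-C0
        print(n,d["confidence"],r,"chest",q@N,-(q@U))
E
```

```text
position: [576.8, 218.8, 291.6]
contact_force: [-0.1, -0.1, -0.2]
grip_force: 0.0
position: [578.3, 188.2, 293.4]
contact_force: [-2.3, 3.1, 1.8]
grip_force: 1.5
position: [579.3, 163.3, 293.0]
contact_force: [0.1, 5.2, 3.6]
grip_force: 2.5
position: [580.2, 138.3, 293.0]
contact_force: [0.3, 5.1, 4.7]
grip_force: 2.6
scene 0.81 ((556.2185668945312, -86.36268615722656), (172.11068725585938, 110.03284454345703), 24.00758934020996) chest -253.04989279945775 44.851481558290224
scene 0.71 ((767.4039306640625, -82.49124908447266), (166.23922729492188, 110.77151489257812), 29.13306427001953) chest -255.97945624351254 -166.34904768703342
scene 0.67 ((598.0369873046875, 62.63249969482422), (203.6402587890625, 130.07034301757812), 3.0294976234436035) chest -105.4782628138244 -1.7420771818515504
top 0.88 ((631.7207641601562, -116.47541809082031), (161.6649932861328, 121.04319763183594), 28.805795669555664) chest -285.57776569058086 -29.64211482167233
top 0.8 ((403.70611572265625, -120.50458526611328), (166.73805236816406, 120.98165893554688), 23.91391372680664) chest -282.26404125897244 198.38405323935206
top 0.66 ((589.0101318359375, 42.62527084350586), (181.80702209472656, 91.89017486572266), 2.723906993865967) chest -125.18450589382705 7.924220435880644
```

View pics/scene1.png

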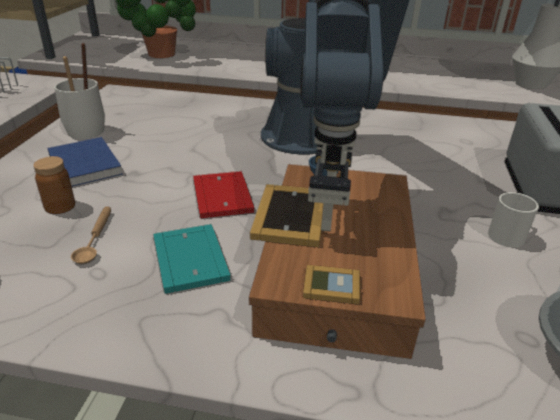

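The picture is now at (290,215), square to the chest, and overhangs the front by about 31 mm. I'll push 18 mm more and back off.

```bash
python3 -m jog '[[-5,0,0,0,0,0,1],[-10,0,0,0,0,0,1],[-14,0,0,0,0,0,1],[-17,0,0,0,0,0,1],[-18,0,0,0,0,0,1]]'|egrep 'pos|force'
python3 -m jog '[[5,0,0,0,0,0,1],[20,0,0,0,0,0,1],[30,0,-30,0,0,0,1],[30,0,-70,0,0,0,1],[30,0,-110,0,0,0,1]]'|egrep 'pos|force'
python3 -m jog '[[0,0,-50,0,0,0,1],[0,0,-100,0,0,0,1],[50,0,-110,0,0,0,1],[100,0,-110,0,0,0,1],[120,0,-110,0,0,0,1]]'|egrep 'pos|force'
python3 - <<'E'
from h import *
for n in("scene","top"):
    f=grab_frame(n); save(f,f"pics/{n}2.png")
    for o,z in(("picture",118),("bowl",140),("small_picture",114)):
      for d in trace(o,f)[:3]:
        m=d["region"].astype(np.uint8); c=max(cv2.findContours(m,0,2)[0],key=cv2.contourArea)
        r=cv2.minAreaRect(onplane(f,c[:,0],z)[:,:2].astype(np.float32)); q=np.array(r[0])-C0
        print(n,o,d["confidence"],r,"chest",q@N,-(q@U))
# target: fingers pointing +n, grip pre-pose
print(state()["qpos"])
for sg in(1,-1): row(cw(-141-100-186,8,330),Rz(n3,sg*k3))
E
```

```text
position: [580.8, 120.2, 292.7]
contact_force: [-0.0, 1.9, -0.9]
grip_force: 1.0
position: [579.3, 152.0, 403.9]
contact_force: [0.9, -1.1, 0.1]
grip_force: 0.0
position: [574.1, 274.8, 513.3]
contact_force: [0.4, -0.5, 0.2]
grip_force: 0.0
scene picture 0.93 ((556.76904296875, -86.58242797851562), (172.5321044921875, 109.84580993652344), 22.92613410949707) chest -253.28724297872796 44.308365301204205
scene picture 0.8 ((766.8406372070312, -83.01502990722656), (171.25613403320312, 112.38751220703125), 29.27958869934082) chest -256.48483063617033 -165.76918339923427
scene picture 0.74 ((597.575439453125, 45.63758850097656), (206.8970184326172, 131.545166015625), 1.9204940795898438) chest -122.44950499431309 -0.733627005961802
scene bowl 0.94 ((435.5793762207031, 115.60272216796875), (121.04518127441406, 69.99578857421875), 7.739145755767822) chest -47.305267642038295 158.92597347139096
scene bowl 0.62 ((811.25390625, 166.1509552001953), (77.97398376464844, 84.97993469238281), 4.317481994628906) chest -8.877867142113697 -218.18118804404853
scene small_picture 0.71 ((782.6216430664062, 
[... 453 characters left out ...]
4
top picture 0.6 ((590.9602661132812, 46.404052734375), (181.1688232421875, 132.24925231933594), 2.056368350982666) chest -121.47046630282307 5.8534413083813925
top bowl 0.87 ((415.32464599609375, 111.98744201660156), (73.88493347167969, 72.28662109375), 44.461891174316406) chest -50.26658410763645 179.28659605114404
top small_picture 0.92 ((775.0454711914062, 164.84677124023438), (72.26155853271484, 90.1708984375), 3.0153536796569824) chest -9.015664903409998 -181.94953507360287
[20.914 24.844 72.537 -0.009 82.617 18.864]
from [575.343 269.622 512.841] row [-529.128    4.362  182.915] [-1.211  1.207 -1.206]
from [575.343 269.622 512.841] row [-529.128    4.362  182.915] [1.208 1.212 1.212]
```

View pics/top2.png

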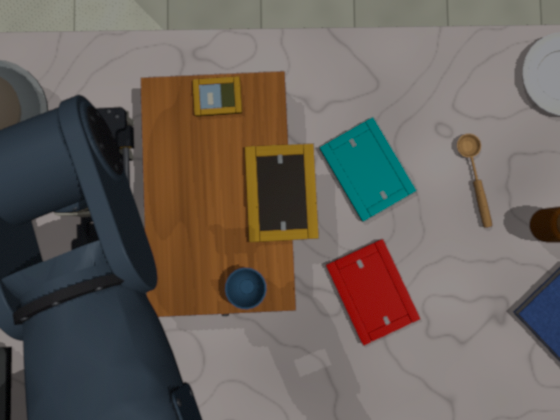

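Top view: the picture spans columns 246–318 and rows 144–242, with its centre at chest (-122, 6), so it overhangs by about 47 mm. The bowl and small picture haven't moved. The turquoise decoy sits under the approach path, so I'll grip with the tool pitched about 8° down to keep the gripper body clear of it.

```bash
python3 -m jog '[[-45,0,0,0,0,0,1],[-90,0,0,0,0,0,1],[-135,0,0,0,0,0,1],[-180,0,0,0,0,0,1],[-225,0,0,0,0,0,1]]'|egrep 'pos|force'
python3 -m jog '[[-45,0,0,0,0,0,1],[-90,0,0,0,0,0,1],[-135,0,0,0,0,0,1],[-180,0,0,0,0,0,1],[-225,0,0,0,0,0,1]]'|egrep 'pos|force'
python3 -m jog '[[-30,0,30,0,0.14,0,1],[-60,0,60,0,0.28,0,1],[-70,0,90,0,0.42,0,1],[-75,0,110,0,0.56,0,1],[-80,0,130,0,0.7,0,1]]'|egrep 'time|pos|force'
cat >> h.py <<'E'
a=np.radians(8); T=n3*np.cos(a)-k3*np.sin(a); V=np.cross(u3,T); V=V*np.sign(V[2])  # V: slab normal, up
def gp(x,y,z,back=0): return cw(x,y,z)-(167+back)*T
E
python3 -c "
from h import *
print(state()['qpos'],np.array(state()['ee_rot']))
row(gp(-163,6,250,90),Rz(T,u3))"
```

```text
position: [583.1, 43.1, 513.0]
contact_force: [1.0, 0.8, 0.3]
grip_force: 0.0
position: [591.1, -181.8, 513.1]
contact_force: [0.8, 0.9, 1.2]
grip_force: 0.0
time_s: 7.2
position: [594.2, -260.5, 381.9]
contact_force: [0.1, 0.4, 0.1]
grip_force: 0.0
[-32.151  35.761  76.375  32.523  92.881 -39.877] [[-0.027  0.999 -0.022]
 [ 0.761  0.035  0.648]
 [ 0.649  0.    -0.761]]
from [ 594.172 -260.53   381.858] row [-54.084   6.517  80.164] [-0.002  0.725  0.002]
```

```bash
python3 -m jog '[[-10,1,16,0,0.14,0,1],[-20,2,32,0,0.28,0,1],[-32,4,48,0,0.42,0,1],[-43,5,64,0,0.57,0,1],[-54,6,80,0,0.725,0,1]]'|egrep 'time|pos|force'
python3 -m jog '[[0,0,0,0,0,0,1],[0,0,0,0,0,0,1]]'|egrep 'time|pos|force'
python3 -c "
from h import *
print(state()['qpos'],np.array(state()['ee_rot']))
for sg in (1,-1): row(gp(-163,6,250,90),Rz(T,sg*V))"
```

```text
time_s: 7.7
position: [600.0, -249.6, 286.3]
contact_force: [0.1, -0.3, 0.1]
grip_force: 0.0
time_s: 7.9
position: [600.3, -249.3, 287.1]
contact_force: [0.9, 0.6, -0.1]
grip_force: 0.0
[-33.212  47.356  78.192  60.441 112.013 -44.238] [[-0.005  0.999 -0.036]
 [ 0.154  0.036  0.987]
 [ 0.988 -0.    -0.154]]
from [ 600.301 -249.278  287.066] row [-1.314  0.036  0.004] [-0.015  0.009 -1.57 ]
from [ 600.301 -249.278  287.066] row [-1.314  0.036  0.004] [0.009 0.015 1.571]
```

```bash
python3 -m jog '[[0,0,0,0,0,0.14,1],[0,0,0,0,0,0.28,1],[0,0,0,0,0,0.42,1],[0,0,0,0,0,0.56,1],[0,0,0,0,0,0.7,1]]'|egrep 'time|pos|force'
python3 -m jog '[[0,0,0,0,0,0.14,1],[0,0,0,0,0,0.28,1],[0,0,0,0,0,0.42,1],[0,0,0,0,0,0.56,1],[0,0,0,0,0,0.7,1]]'|egrep 'time|pos|force'
python3 -m jog '[[0,0,0,0,0,0.1,1],[0,0,0,0,0,0.17,1],[0,0,0,0,0,0.17,1]]'|egrep 'time|pos|force'
python3 -c "
from h import *
print(state()['qpos'],np.array(state()['ee_rot']))
row(gp(-163,6,123,90),Rz(T,-V))"
```

```text
time_s: 8.4
position: [600.5, -249.1, 288.9]
contact_force: [0.2, -0.0, 0.8]
grip_force: 0.0
time_s: 8.9
position: [600.5, -249.0, 289.0]
contact_force: [-0.8, 0.9, 0.1]
grip_force: 0.0
time_s: 9.2
position: [600.5, -249.0, 288.8]
contact_force: [0.3, -0.3, 1.4]
grip_force: 0.0
[-33.182  47.224  78.16   60.474 112.038  45.77 ] [[ 0.999  0.008 -0.036]
 [ 0.037 -0.155  0.987]
 [ 0.002 -0.988 -0.155]]
from [ 600.523 -249.005  288.756] row [ -0.481 128.486  19.71 ] [0.016 0.004 0.003]
```

```bash
python3 -m jog '[[0,35,5,0,0,0,1],[0,70,10,0.016,0,0,1],[0,100,15,0.016,0,0,1],[0,120,18,0.016,0.004,0.003,1],[0,128,20,0.016,0.004,0.003,1]]'|egrep 'time|pos|force'
python3 -m jog '[[0,0,0,0,0,0,1],[0,0,0,0,0,0,1]]'|egrep 'time|pos|force'
python3 - <<'E'
from h import *
print(state()['qpos'])
row(gp(-163,6,123,90),Rz(T,-V)); row(gp(-163,6,123),Rz(T,-V))
f=grab_frame("scene"); save(f,"pics/scene3.png")
E
```

```text
time_s: 9.7
position: [600.3, -248.3, 156.3]
contact_force: [-0.2, -0.3, 0.5]
grip_force: 0.0
time_s: 9.9
position: [600.9, -248.4, 158.7]
contact_force: [-0.1, -0.8, 0.4]
grip_force: 0.0
[-33.156  58.447  77.414  58.199 107.37   36.636]
from [ 600.886 -248.402  158.731] row [-0.576  0.107 -1.05 ] [-0.003  0.001  0.001]
from [ 600.886 -248.402  158.731] row [-0.514  0.396 88.95 ] [-0.003  0.001  0.001]
```

View pics/scene3.png

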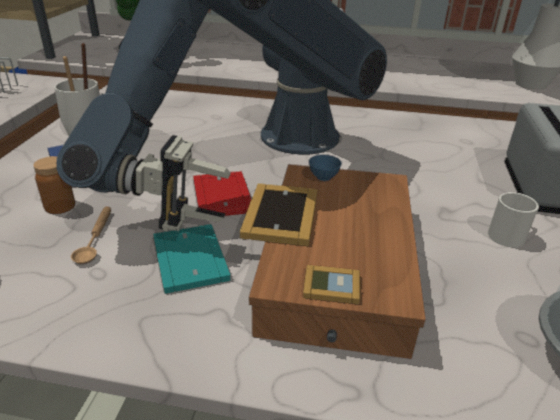

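The gripper (185,190) is in front of the picture's overhanging edge and clear of the decoys. I'll advance, then close gently.

```bash
python3 -m jog '[[0,0,25,0,0,0,1],[0,0,50,0,0,0,1],[0,0,70,0,0,0,1],[0,0,82,0,0,0,1],[0,0,89,0,0,0,1]]'|egrep 'time|pos|force'
python3 -m jog '[[0,0,0,0,0,0,0.3],[0,0,0,0,0,0,0.1],[0,0,0,0,0,0,-0.1],[0,0,0,0,0,0,-0.2],[0,0,0,0,0,0,-0.3]]' 15
python3 -m jog '[[0,0,0,0,0,0,-0.4],[0,0,0,0,0,0,-0.45],[0,0,0,0,0,0,-0.5],[0,0,0,0,0,0,-0.55],[0,0,0,0,0,0,-0.6]]' 15
python3 -c "
from h import *
row(gp(-163,6,123),Rz(T,-V))
f=grab_frame('scene'); save(dict(image=cv2.resize(f['image'][120:270,120:400],None,fx=2.5,fy=2.5)),'pics/s4.png')"
```

```text
time_s: 10.45
position: [597.8, -159.1, 145.7]
contact_force: [-0.7, -0.4, -0.1]
grip_force: 0.0
time_s: 10.95
position: [597.6, -160.4, 145.2]
ee_rot: [[0.999, 0.003, -0.032], [0.032, -0.134, 0.99], [-0.002, -0.991, -0.134]]
contact_force: [-1.0, -0.4, -0.1]
opening: 57.4
grip_force: 0.0
time_s: 11.45
position: [597.6, -160.0, 145.2]
ee_rot: [[0.999, 0.003, -0.033], [0.033, -0.134, 0.99], [-0.002, -0.991, -0.134]]
contact_force: [-0.2, -1.5, -0.4]
opening: 20.1
grip_force: 0.8
from [ 597.591 -160.026  145.205] row [-0.129 -0.978 -0.503] [-0.005  0.001 -0.002]
```

View pics/s4.png

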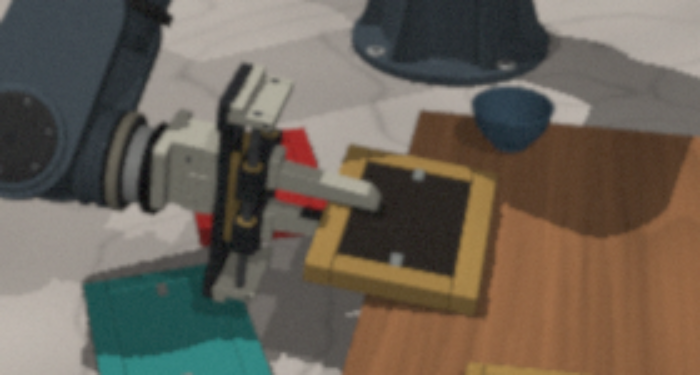

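The fingers straddle the overhanging edge (upper finger at (350,190) in the crop), and the frame's outer edge is lifting as planned. Now I'll close firmly and lift.

```bash
python3 -m jog '[[0,0,0,0,0,0,-0.7],[0,0,0,0,0,0,-0.8],[0,0,0,0,0,0,-1],[0,0,0,0,0,0,-1],[0,0,0,0,0,0,-1]]' 50 | egrep 'time|pos|force|open'
python3 -m jog '[[0,-5,-1,0,0,0,-1],[0,-15,-2,0,0,0,-1],[0,-30,-5,0,0,0,-1],[0,-50,-8,0,0,0,-1],[0,-70,-11,0,0,0,-1]]' 50| egrep 'time|pos|force|open'
python3 -m jog '[[0,-25,-4,0,0,0,-1],[0,-50,-8,0,0,0,-1],[0,-65,-10,0,0,0,-1],[0,-70,-11,0,0,0,-1],[0,-70,-11,0,0,0,-1]]' 50| egrep 'time|pos|force|open'
python3 -c "
from h import *
print(state()['qpos'],state()['wrist_torque'])
row(gp(-163,6,260),Rz(T,V))
f=grab_frame('scene'); save(f,'pics/s5.png')"
```

```text
time_s: 12.0
position: [597.6, -160.0, 145.4]
contact_force: [-0.4, -0.3, 3.4]
opening: 17.6
grip_force: 50.0
time_s: 12.5
position: [597.7, -161.6, 217.8]
contact_force: [1.1, 0.0, -3.1]
opening: 17.8
grip_force: 50.0
time_s: 13.0
position: [597.8, -163.0, 287.4]
contact_force: [0.6, 1.4, -3.8]
opening: 17.7
grip_force: 50.0
[-26.967  43.972  85.492  64.809 106.454  44.898] [-1.18   0.078  0.011]
from [ 597.839 -162.957  287.361] row [-0.276  3.735  3.103] [0.001 0.006 3.141]
```

View pics/s5.png

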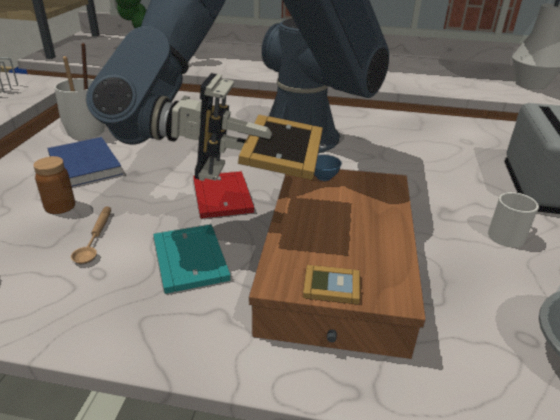

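The frame is held firmly, clear above the chest at (283,147). Now I'll roll −180° about the tool axis.

```bash
r='time|pos|force|open'
python3 -m jog '[[0,0,0,0,0,-0.08,-1],[0,0,0,0,0,-0.2,-1],[0,0,0,0,0,-0.33,-1],[0,0,0,0,0,-0.46,-1],[0,0,0,0,0,-0.59,-1]]' 55|egrep $r
python3 -m jog '[[0,0,0,0,0,-0.13,-1],[0,0,0,0,0,-0.26,-1],[0,0,0,0,0,-0.39,-1],[0,0,0,0,0,-0.52,-1],[0,0,0,0,0,-0.65,-1]]' 55|egrep $r
python3 -m jog '[[0,0,0,0,0,-0.13,-1],[0,0,0,0,0,-0.26,-1],[0,0,0,0,0,-0.39,-1],[0,0,0,0,0,-0.52,-1],[0,0,0,0,0,-0.65,-1]]' 55|egrep $r
python3 -m jog '[[0,0,0,0,0,-0.13,-1],[0,0,0,0,0,-0.26,-1],[0,0,0,0,0,-0.39,-1],[0,0,0,0,0,-0.52,-1],[0,0,0,0,0,-0.65,-1]]' 55|egrep $r
python3 -m jog '[[0,0,0,0,0,-0.13,-1],[0,0,0,0,0,-0.26,-1],[0,0,0,0,0,-0.39,-1],[0,0,0,0,0,-0.5,-1],[0,0,0,0,0,-0.6,-1]]' 55|egrep $r
python3 -c "
from h import *
print(state()['qpos'],state()['wrist_torque'])
row(gp(-163,6,260),Rz(T,V));row(gp(-163,6,135),Rz(T,V))
f=grab_frame('scene'); save(f,'pics/s6.png')"
```

```text
time_s: 13.55
position: [597.7, -162.9, 285.4]
contact_force: [0.2, -0.2, -3.1]
opening: 17.9
grip_force: 55.0
time_s: 14.05
position: [597.8, -162.9, 285.4]
contact_force: [-0.4, 0.3, -2.3]
opening: 17.9
grip_force: 55.0
time_s: 14.55
position: [597.8, -162.9, 285.4]
contact_force: [-0.2, -0.5, -3.3]
opening: 17.6
grip_force: 55.0
time_s: 15.05
position: [597.7, -162.9, 285.4]
contact_force: [-0.1, -0.1, -4.0]
opening: 17.8
grip_force: 55.0
time_s: 15.55
position: [597.7, -162.9, 285.4]
contact_force: [-0.3, -0.1, -3.7]
opening: 17.4
grip_force: 55.0
[ -26.966   44.138   85.527   64.806  106.442 -135.292] [-1.129  0.016  0.036]
from [ 597.746 -162.896  285.42 ] row [ 0.187 -1.824  2.774] [ 0.006 -0.001 -0.001]
from [ 597.746 -162.896  285.42 ] row [   0.076 -125.703   19.477] [ 0.006 -0.001 -0.001]
```

View pics/s6.png

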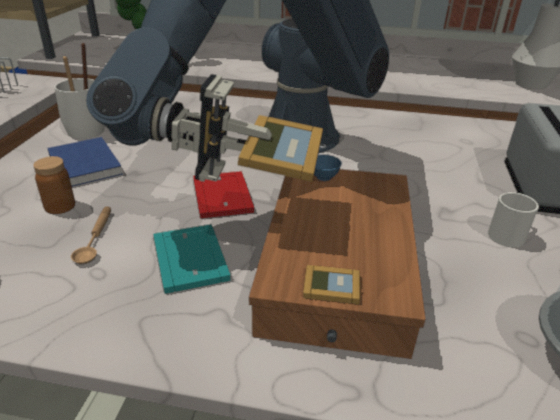

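Face up at (283,147). Lowering to just above the pickup pose.

```bash
r='time|pos|force|open'
python3 -m jog '[[0,-15,2,0,0,0,-1],[0,-40,6,0,0,0,-1],[0,-65,10,0,0,0,-1],[0,-90,14,0,0,0,-1],[0,-110,17,0,0,0,-1]]'|egrep $r
python3 -m jog '[[0,-8,1,0,0,0,-1],[0,-14,2,0,0,0,-1],[0,-18,3,0,0,0,-1],[0,-21,3,0,0,0,-1],[0,-23,3,0,0,0,-1]]'|egrep $r
python3 -m jog '[[0,0,0,0,0,0,-1],[0,0,0,0,0,0,-1]]'|egrep $r
python3 -c "
from h import *
row(gp(-163,6,123),Rz(T,V)); print(state()['qpos'])"
```

```text
time_s: 16.1
position: [596.8, -160.6, 172.4]
contact_force: [-0.3, -0.8, -3.6]
opening: 17.6
grip_force: 55.0
time_s: 16.6
position: [597.6, -161.2, 152.8]
contact_force: [0.5, -0.3, -3.5]
opening: 17.7
grip_force: 55.0
time_s: 16.8
position: [597.5, -161.1, 152.8]
contact_force: [0.1, -0.7, -3.3]
opening: 17.6
grip_force: 55.0
from [ 597.499 -161.099  152.842] row [-0.017 -6.445  1.584] [ 0.005 -0.001 -0.003]
[ -26.835   56.12    84.727   62.405  101.317 -145.459]
```

```bash
r='time|pos|force|open'
python3 -m jog '[[0,-1.5,0,0,0,0,-1],[0,-3,0.5,0,0,0,-1],[0,-4.5,1,0,0,0,-1],[0,-6,1,0,0,0,-1],[0,-6,1,0,0,0,-1]]'|egrep $r
python3 -m jog '[[0,-0.5,0,0,0,0,-1],[0,-1,0,0,0,0,-1],[0,-1,0,0,0,0,-1]]'|egrep $r
```

```text
time_s: 17.3
position: [597.4, -160.8, 146.3]
contact_force: [0.3, 1.0, -2.9]
opening: 17.5
grip_force: 55.0
time_s: 17.6
position: [597.4, -160.9, 145.8]
contact_force: [-0.5, 2.7, 3.0]
opening: 17.6
grip_force: 55.0
```

Contact is made (+3 N). Now I'll open slowly so the outer edge rides down on the lower finger.

```bash
r='time|pos|force|open'
python3 -m jog '[[0,0,0,0,0,0,-0.65],[0,0,0,0,0,0,-0.6],[0,0,0,0,0,0,-0.55],[0,0,0,0,0,0,-0.5],[0,0,0,0,0,0,-0.45]]' 10|egrep $r
python3 -m jog '[[0,0,0,0,0,0,-0.4],[0,0,0,0,0,0,-0.35],[0,0,0,0,0,0,-0.3],[0,0,0,0,0,0,-0.25],[0,0,0,0,0,0,-0.2]]'|egrep $r
python3 -m jog '[[0,0,0,0,0,0,-0.15],[0,0,0,0,0,0,-0.1],[0,0,0,0,0,0,-0.05],[0,0,0,0,0,0,0],[0,0,0,0,0,0,0.05]]'|egrep $r
python3 -m jog '[[0,0,0,0,0,0,0.15],[0,0,0,0,0,0,0.25],[0,0,0,0,0,0,0.35],[0,0,0,0,0,0,0.4],[0,0,0,0,0,0,0.4]]'|egrep $r
python3 -c "
from h import *
f=grab_frame('scene'); save(dict(image=cv2.resize(f['image'][120:270,120:400],None,fx=2.5,fy=2.5)),'pics/s7.png')"
```

```text
time_s: 18.1
position: [597.4, -161.0, 145.3]
contact_force: [0.2, 2.0, -2.6]
opening: 25.0
grip_force: 0.8
time_s: 18.6
position: [597.4, -161.0, 145.4]
contact_force: [0.5, 0.9, -1.3]
opening: 36.5
grip_force: 0.8
time_s: 19.1
position: [597.4, -161.0, 145.4]
contact_force: [-0.2, 0.7, -2.1]
opening: 48.0
grip_force: 0.8
time_s: 19.6
position: [597.4, -161.0, 145.4]
contact_force: [0.1, 0.2, -0.3]
opening: 64.7
grip_force: 0.0
```

View pics/s7.png

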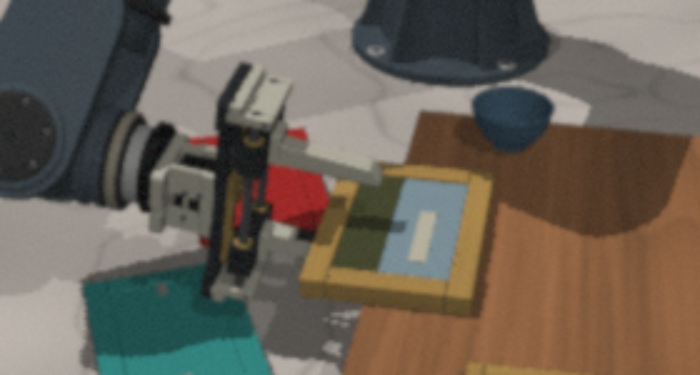

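The picture lies flat and face up, with the fingers clear of it. Retracting and checking.

```bash
r='time|pos|force|open'
python3 -m jog '[[0,0,-15,0,0,0,0.5],[0,0,-40,0,0,0,0.5],[0,0,-70,0,0,0,0.5],[0,0,-100,0,0,0,0.5],[0,0,-110,0,0,0,0.5]]'|egrep $r
python3 - <<'E'
from h import *
for n in("scene","top"):
    f=grab_frame(n); save(f,f"pics/{n}8.png")
    for o,z in(("picture",118),("bowl",140),("small_picture",114)):
      for d in trace(o,f)[:3]:
        m=d["region"].astype(np.uint8); c=max(cv2.findContours(m,0,2)[0],key=cv2.contourArea)
        r=cv2.minAreaRect(onplane(f,c[:,0],z)[:,:2].astype(np.float32)); q=np.array(r[0])-C0
        print(n,o,d["confidence"],r,"chest",q@N,-(q@U))
E
```

```text
time_s: 20.15
position: [600.7, -273.3, 160.9]
contact_force: [0.6, -0.0, 0.2]
opening: 69.8
grip_force: 0.0
scene picture 0.79 ((766.858154296875, -82.3847885131836), (170.6941375732422, 110.820556640625), 29.17725944519043) chest -255.85547989646764 -165.80698167482365
scene picture 0.62 ((556.768310546875, -86.50068664550781), (173.3338623046875, 110.38396453857422), 24.260456085205078) chest -253.20552043849156 44.30646572730283
scene picture 0.59 ((597.509765625, 45.59346008300781), (210.11441040039062, 133.27232360839844), 1.780371069908142) chest -122.49149620535319 -0.6665665319968666
scene bowl 0.89 ((435.6356201171875, 114.46781921386719), (120.85100555419922, 67.73149108886719), 7.739145755767822) chest -48.4413930311055 158.90629629077233
scene small_picture 0.9 ((782.294677734375, 165.2720947265625), (82.05905151367188, 88.97997283935547), 3.7231953144073486) chest -8.823946009706175 -189.2086768573429
top picture 0.81 ((589.837158203125, 44.647300720214844), (180.17999267578125, 130.85385131835938), 1.719977617263794) chest -123.19014983465411 7.032524667377045
top picture 0.8 ((461.6233215332031, -69.02224731445312), (40.431453704833984, 91.1124496459961), 49.271636962890625) chest -232.67300224574709 138.8394254425562
top picture 0.64 ((631.4275512695312, -116.21961975097656), (162.86569213867188, 119.3858413696289), 28.7601261138916) chest -285.3126601266385 -29.357289208599546
top bowl 0.85 ((415.7681579589844, 112.43070983886719), (72.22294616699219, 73.40473175048828), 89.320556640625) chest -49.83782468188683 178.829043236363
top small_picture 0.55 ((774.7711181640625, 164.79257202148438), (71.64837646484375, 90.07073974609375), 3.372971773147583) chest -9.061003385672112 -181.6735793507922
top small_picture 0.19 ((413.3734436035156, 113.31076049804688), (72.30670166015625, 75.4541015625), 89.59870910644531) chest -48.88113374130195 181.19418349673097
```

View pics/scene8.png

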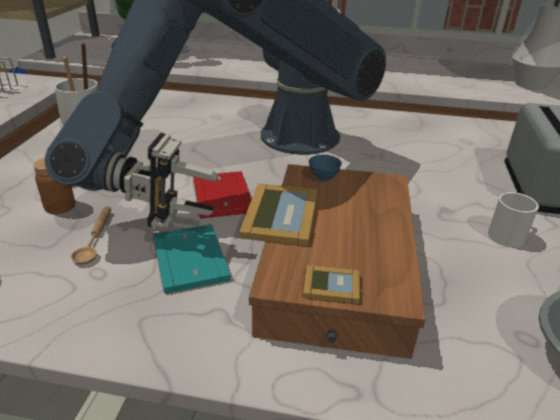

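The picture is at rest face up at (282,213), with its middle at chest (-123, 6). The bowl and small picture haven't moved, and the gripper touches nothing.

```bash
python3 -m jog '[[0,0,0,0,0,0,0.5],[0,0,0,0,0,0,0.5],[0,0,0,0,0,0,0.5]]'|egrep 'time|force'; python3 -c "
from bench import *
print(job_done())"
```

```text
time_s: 20.85
contact_force: [-0.2, 0.2, -0.3]
grip_force: 0.0
the job is handed in; nothing more can be done
None
```

I slid the picture out past the chest's front edge, turned it over, and lowered it flat and face up on the chest. It still stands out about 48 mm past the front edge; the bowl and small picture are where they stood, and the job was handed in at about 21 s (no verdict was returned).

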